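Slacken the tape winder by one notch

ROBOT

A 6-joint arm with a two-finger parallel gripper is mounted at the origin on a cart in front of the work surface, level with it; the furniture and walls round the work are solid. World frame = base frame: x ahead of the robot, y to its left, z up, the work surface at z = 0. Lengths are in m, angles in rad, forces in N, time in s.
With the tool pointing down it reaches from about 0.325 to 0.85 m from the base axis. Payload 4.4 kg.
Tool frame: the origin (TCP) lies at the very end of the fingers, on their centre line; the grasp point (between the pads) lies 19 mm behind it (manip.grip_depth is the distance from the TCP to the grasp point, in m); z points along the fingers, y is the line along which they close (so a half turn about z gives the same grasp; the last joint's range is limited). The gripper opens to 94 mm and grips with 3 to 60 N. Pads are 16 mm wide; open, the fingers measure 119 mm over their backs; the gripper's body (75 mm by 177 mm) begins 78 mm behind the grasp point.
Start: joints at [-1.48, 0.207, 1.542, -0, 1.393, -0.15], TCP at [0.137, -0.558, 0.205] pointing down, gripper open.
Joint ranges: [-2.73, 2.73], [-0.86, 2.22], [0.23, 2.46], [-1.11, 4.25], [0.08, 2.63], [-2.82, 2.82]. Speed limits (rad/s): [2.79, 2.79, 3.14, 3.14, 3.14, 3.14].

INTERFACE

Orientations are given as a rotation vector (axis times angle).
In Python, from cell import manip gives the robot as it stands.
- The arm moves only by the tool play_rows, never from a script. Its argument "rows" is a list of rows, each a list of 5 numbers: the closure in counts, from 0 (fully open) to 255 (shut), then the shift along the tool's x, y, z in mm, then the turn about the tool's z in rad. A call has 1 to 12 rows; each row is the pose to reach, as a shift and turn from the pose commanded when the call began, along the tool's axes at that moment; what a row does not reach only later rows make up. A row lasts 1/8 s, in which the tool goes at most 62.5 mm and 10.7 degrees, less where a joint would pass 70% of its speed; a pose out of reach is approached as far as the arm can. A call with a gripper value outside its range is refused whole. The fingers move at their own pace and stop on an object; "newtons" is the grip in N (left out, the last holds). Time passes only in rows, so rows that repeat a pose let the fingers close. It gives the time, the measured TCP pose, the force, the opening and the grip force at its end, in the units of the state.
- manip.read_state(): the state, without advancing time (a new reading comes with each control period).
- manip.capture(name): name is "scene" or "top"; returns a dict with "frame" (384x512x3 uint8, red, green, blue), "vfov" (degrees; the focal length in pixels is half the picture's height over the tangent of half this angle, whatever the lens; pixels are square), "cx", "cy" (the principal point, pixels), "dist" ([k1, k2, p1, p2, k3] as OpenCV has them; the pictures are not rectified), "origin" and "orientation" of the camera in the world. Camera axes: x right, y up, looking along -z (the intrinsics and any distortion apply to the point x, -y, -z); pixel columns grow to the right and rows downward; lengths in m; the calibration is good to about 2 mm. A picture is of the moment at which its call begins. There is no depth.
- manip.finish_job(): hands the job in; it is judged then, once.
The state is a dict: "clock": time; "joints": joint angles; "qvel": joint speeds; "effort": joint torques, N m; "eef_pos": TCP position; "tool_rot": TCP orientation; "contact_force": force on the tool from outside, world axes, zero at the start; "wrist_torque": the same for the moment, N m; "finger_gap": opening from 0.0 (shut) to 1.0 (fully open); "grasp_force": force on a finger pad.
Only numpy, scipy, OpenCV 4.12 (cv2) and the standard library are available. Lean on these libraries where they do the work, as an engineer would, in place of code of your own. Each camera call takes 0.05 s, during which the arm holds its last target. There are 200 camera calls.

TASK

Let the tape winder off by one notch, gently and with the fingertips only: tip its brass pawl up by the yellow pad, back past its balance until it rests clear of the toothed wheel by itself, then push a red-balled arm of the star handle so that the wheel turns backward by exactly one notch (an eighth of a turn, the top moving toward the pawl's side). Then tip the pawl forward again so that it drops fully home between the teeth, and draw clear. Nothing is to be gripped, and the marker, tape measure and eraser beside the winder are to be left alone.

Things in the scene. Friction and masses are not known exactly. Their poses are not given: they have to be found in the camera images.
- winder: bolted-down tape winder on a green foot plate (200 x 125 x 10 mm). Origin on the worktop straight below the level axle, which lies along its y, 85 mm up; x points level from axle to pawl (roughly away from the robot), z up. Toothed steel wheel: radius 52, 8 teeth, y 0 to 12 mm; beige tape roll: radius 48, y 14 to 38 mm; star handle: y -57 to -37 mm; all turn together
- star_centre (a point): middle of the star handle, on the axle (85 mm above the worktop, at y -47 mm in the winder's frame). The handle has four steel arms (9 mm thick, 90 degrees apart) with red balls of 18 mm diameter whose centres are 66 mm from here
- star_ball (a point): centre of the red ball on the star arm that stands uppermost at the start, leaning about 22 degrees from upright toward the winder's -x (146 mm above the worktop); it moves with the wheel. One notch back it leans about as far toward +x
- wheel (a joint): angle of toothed wheel, tape and star handle (rad) about the winder's y: near 0 at the start, growing backward (top toward the winder's +x). One notch is 0.785. Friction holds it where it is left (0.08 N m, 1.3 N at a ball). While home, the pawl lets it turn back no more than about 0.08; there are a few degrees of play about each notch
- pawl (a joint): angle of the pawl (rad) about its pivot (winder's y): 0 fully home between the teeth, growing as the pad is tipped toward the winder's +x. The nose clears the teeth above about 0.3; beyond its balance at about 0.5 it falls by its own weight to a stop at 0.82 and stays; below the balance it falls back onto the wheel. Tipping it takes under 1 N
- pawl_pivot (a point): the pawl's level pivot, at x 78, y 6, z 71 mm in the winder's frame (fixed)
- pawl_pad (a point): middle of the yellow thumb pad (8 mm thick in x, 24 wide in y, 36 long) at the top of the pawl's lever, 98 mm from the pivot. Pawl home: leans 20 degrees to the winder's -x, pad middle 163 and pad top 181 mm above the worktop; thrown back: leans 27 degrees to +x, middle 159 mm up. The toothed wheel's top is at 137 mm, the tape roll's at 133 mm
- marker: marker pen with white and black barrel (18 mm thick, 132 mm long) lying loose on the worktop on the star handle's side of the winder; leave alone. Origin under its middle
- measure: orange tape measure (36 x 77 x 62 mm) standing loose on the tape roll's side of the winder; leave alone. Origin under its middle
- rubber: blue and white eraser (19 x 42 x 12 mm) lying loose in front of the winder; leave alone. Origin under its middle

How it is judged:
On the way, in this order (a step that is already met when the one before it is completed fails the run):
1. the pawl is tipped back and rests clear of the wheel, which has not turned yet (value of joint pawl above 0.7 rad and value of joint wheel between -0.3 and 0.3 rad), for 0.2 s.
2. the wheel is turned one notch backward with the pawl clear (value of joint pawl above 0.6 rad and value of joint wheel between 0.585 and 0.905 rad), for 0.2 s.
At the end, for the whole second after the job is handed in: the wheel stands still one notch (0.785 rad, -0.2 to +0.12) back from where it began, with the pawl fully home between the teeth (under 0.08 rad) (value of joint wheel between 0.585 and 0.905 rad and value of joint pawl below 0.08 rad and velocity of joint wheel between -0.05 and 0.05 rad/s); the robot touches nothing.
It fails at once if the wheel is let back well over one notch, or wound forward a notch (value of joint wheel above 1.2 rad or value of joint wheel below -0.6 rad).
It fails at once if the star handle or the pawl is gripped or forced (over 35 N from the fingers) (contact force between the fingers and wheel above 35 N or contact force between the fingers and pawl above 35 N).
It fails at once if the marker, the tape measure or the eraser is moved by more than 20 mm or picked up (distance of any of marker, measure, rubber from where it was at the start of the episode above 0.02 m).
It also fails if it takes over 51 s, if anything falls off the work surface, if the arm or the gripper's body presses on something with over 40 N, if the wrist force passes 120 N, or if a joint passes its speed limit or range.

## Working session

There is one attempt and no reset: what is moved stays moved. The work goes in short steps, Python scripts to look and compute and a tool call to move; the robot and the scene stay as the last step left them, time stands still between calls to the robot, and variables do not carry over. Pictures are saved under pics/ and viewed, at most 10 in all, crops included, and the job is handed in when it is done.

Besides the shell and the picture viewer there is one more tool, called after "Call:" as a command line: name --pt "numbers of a row" for each row, then --argument value for the rest. play_rows: Moves the arm, as the interface text tells. Its arguments: {"type":"object","properties":{"rows":{"type":"array"},"newtons":{"type":"number"}},"required":["rows"]}

```bash
mkdir -p pics; ls; cat > h.py <<'E'
import numpy as np, cv2
from scipy.spatial.transform import Rotation as R
from cell import manip
def cap(n,save=None):
    c=manip.capture(n)
    if save: cv2.imwrite('pics/'+save+'.png',c['frame'][:,:,::-1])
    return c
def rot(c):
    o=np.array(c['orientation'],float); return o if o.shape==(3,3) else R.from_rotvec(o).as_matrix()
def K(c):
    f=c['frame'].shape[0]/2/np.tan(np.radians(c['vfov'])/2)
    return np.array([[f,0,c['cx']],[0,f,c['cy']],[0,0,1]])
def ray(c,uv):
    p=cv2.undistortPoints(np.array([[uv]],float),K(c),np.array(c['dist'],float))[0,0]
    d=rot(c)@np.array([p[0],-p[1],-1]); return np.array(c['origin']),d/np.linalg.norm(d)
def onz(c,uv,z):
    o,d=ray(c,uv); return o+d*(z-o[2])/d[2]
def two(c1,u1,c2,u2):
    a,d=ray(c1,u1);b,e=ray(c2,u2)
    s=np.linalg.lstsq(np.array([d,-e]).T,b-a,rcond=None)[0]
    p,q=a+s[0]*d,b+s[1]*e; return (p+q)/2,np.linalg.norm(p-q)
def proj(c,P):
    P=np.atleast_2d(P); q=(P-np.array(c['origin']))@rot(c); q=q*[1,-1,-1]
    return cv2.projectPoints(q,np.zeros(3),np.zeros(3),K(c),np.array(c['dist'],float))[0][:,0]
def blobs(c,lo,hi,mina=15):
    h=cv2.cvtColor(c['frame'],cv2.COLOR_RGB2HSV); m=cv2.inRange(h,np.array(lo),np.array(hi))
    n,l,s,ce=cv2.connectedComponentsWithStats(m); return [(int(s[i,4]),ce[i].round(1).tolist()) for i in range(1,n) if s[i,4]>=mina]
E
python3 - <<'E'
from h import *
for n in ('scene','top'):
    c=cap(n,n+'0'); print(n,c['origin'],c['orientation'],c['vfov'])
    print('red',blobs(c,(0,150,80),(6,255,255)),blobs(c,(174,150,80),(180,255,255)))
    print('yel',blobs(c,(22,140,120),(34,255,255)))
    print('grn',blobs(c,(40,60,40),(90,255,255)))
s=manip.read_state();print(s['eef_pos'],s['tool_rot'],s['clock'],s['finger_gap'])
E
```

```text
pics
scene [0.00619382 0.40225087 0.66917722] [ 0.41792091 -0.953778   -2.09511489] 45.27097978818863
red [(2529, [221.3, 140.0]), (84, [373.8, 154.4]), (75, [257.1, 182.3]), (644, [128.7, 189.0]), (36, [247.4, 211.1]), (67, [261.3, 230.0])] []
yel [(180, [10.3, 43.6]), (168, [248.9, 90.1]), (54, [202.0, 112.5]), (42, [217.9, 150.8]), (964, [83.1, 242.8])]
grn [(16, [64.7, 118.8]), (21, [82.1, 126.7]), (40, [69.7, 127.5]), (57, [224.5, 173.9]), (177, [236.5, 195.5]), (2599, [230.7, 238.6])]
top [0.44230207 0.00773898 0.98574525] [-0.00399147 -0.04737466 -1.59883428] 56.23123177169689
red [(2678, [281.1, 89.1]), (288, [191.7, 103.2]), (38, [256.2, 158.8]), (99, [383.3, 179.9]), (41, [243.2, 191.8]), (27, [238.3, 204.9]), (82, [406.3, 374.1]), (134, [369.7, 376.4]), (44, [413.8, 380.9])] []
yel [(301, [357.9, 36.1]), (62, [279.7, 67.3]), (564, [133.3, 141.2]), (74, [232.8, 154.5])]
grn [(65, [29.8, 24.6]), (1834, [239.5, 170.8])]
[ 0.13704473 -0.55769872  0.20444207] [-3.11687004e+00 -3.77034300e-01 -8.43979623e-05] 0.1 1.0011475277568307
```

View pics/scene0.png

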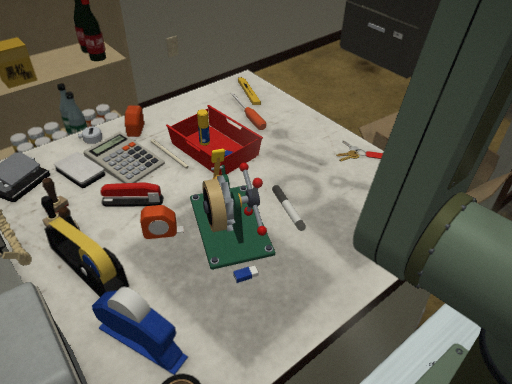

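View pics/top0.png

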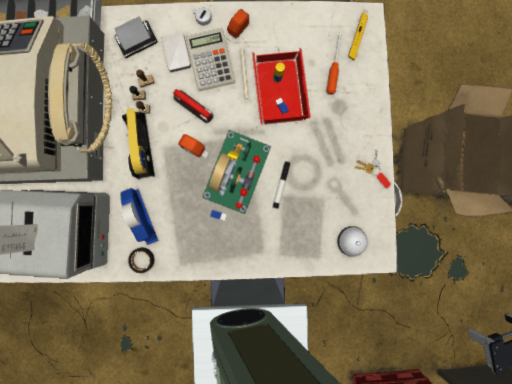

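```bash
cat > m.py <<'E'
from h import *
c=cap('top'); s=cap('scene')
h=cv2.cvtColor(c['frame'],cv2.COLOR_RGB2HSV); m=cv2.inRange(h,np.array((40,60,40)),np.array((90,255,255)))
m[:120]=0;m[220:]=0;m[:,:195]=0;m[:,280:]=0
pts=np.argwhere(m)[:,::-1].astype(float)
W=np.array([onz(c,p,0.01)[:2] for p in pts]).astype(np.float32)
r=cv2.minAreaRect(W*1000); print('plate',r, cv2.boxPoints(r).round(0).tolist())
pad=onz(c,(232.8,154.5),0.168); print('pad',pad)
for uv in [(256.2,158.8),(243.2,191.8),(238.3,204.9)]:
    print(uv,[onz(c,uv,z)[:2].round(4) for z in (.146,.110,.060)])
cv2.imwrite('pics/ctop.png',cv2.resize(c['frame'][120:225,195:285,::-1],None,fx=5.5,fy=5.5,interpolation=cv2.INTER_CUBIC))
cv2.imwrite('pics/cscene.png',cv2.resize(s['frame'][140:270,185:310,::-1],None,fx=4.6,fy=4.6,interpolation=cv2.INTER_CUBIC))
E
python3 m.py
```

```text
plate ((526.3338012695312, 23.9268798828125), (122.2582015991211, 197.19740295410156), 67.30570983886719) [[412.0, 6.0], [594.0, -71.0], [641.0, 42.0], [459.0, 118.0]]
pad [0.55146436 0.02853643 0.168     ]
(256.2, 158.8) [array([ 0.5429, -0.0255]), array([ 0.5472, -0.0269]), array([ 0.5532, -0.0289])]
(243.2, 191.8) [array([0.4663, 0.0071]), array([0.4673, 0.0071]), array([0.4687, 0.0071])]
(238.3, 204.9) [array([0.436 , 0.0194]), array([0.4357, 0.0199]), array([0.4354, 0.0206])]
```

View pics/ctop.png

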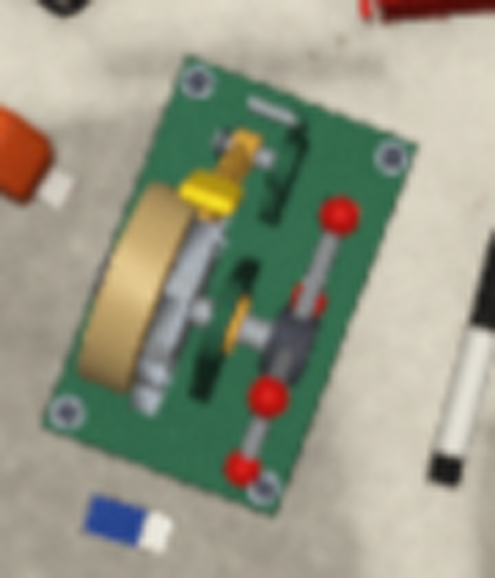

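View pics/cscene.png

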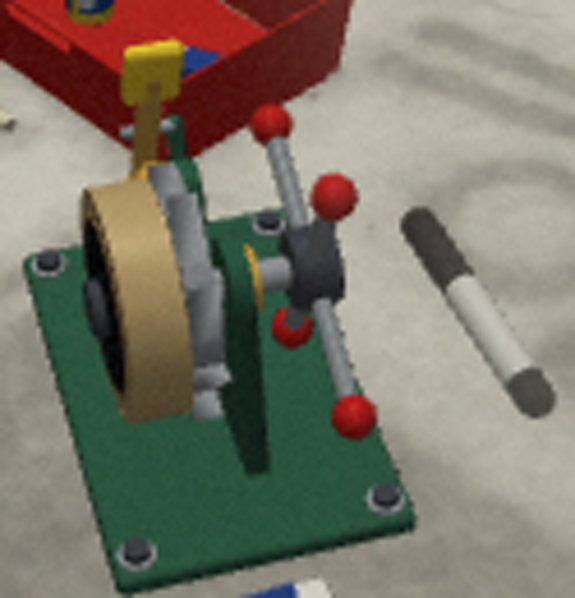

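The top view shows three balls at (243,192), (256,159) and (238,205), and the pad at (233,154). The scene view agrees. The winder's origin comes out at about (0.509, 0.0405) with yaw -22.7°. Next I'll shut the fingers and go above the pre-push point.

Call:
play_rows --pt "255 20 -20 -50 0.1" --pt "255 60 -58 -56 0.25" --pt "255 102 -98 -56 0.4" --pt "255 145 -140 -56 0.55" --pt "255 188 -181 -56 0.637" --pt "255 231 -223 -56 0.637" --pt "255 274 -264 -56 0.637" --pt "255 317 -306 -56 0.637" --pt "255 360 -347 -56 0.637" --pt "255 403 -389 -56 0.637" --pt "255 446 -430 -56 0.637" --pt "255 480 -463 -56 0.637"

```text
clock: 1.7
eef_pos: [0.4936, 0.0079, 0.2614]
tool_rot: [3.081, -0.616, 0.0]
contact_force: [0.6, -0.4, 0.0]
finger_gap: 0.007
grasp_force: 0.0
```

Call:
play_rows --pt "255 0 0 0 0"

```text
clock: 1.82
eef_pos: [0.4935, 0.0083, 0.261]
tool_rot: [-3.081, 0.61, 0.001]
contact_force: [-0.7, -0.3, -0.0]
finger_gap: 0.006
grasp_force: 0.0
```

```bash
cat >> h.py <<'E'
O=np.array([.509,.0405,0]); a=np.radians(-22.7); WR=np.array([[np.cos(a),-np.sin(a),0],[np.sin(a),np.cos(a),0],[0,0,1]])
def st():
    s=manip.read_state(); T=R.from_rotvec(s['tool_rot']).as_matrix()
    print('t',s['clock'],'winder mm',(WR.T@(s['eef_pos']-O)*1000).round(1),'yaw',np.degrees(np.arctan2(T[1,0],T[0,0])).round(2),'Toolx/y in winder',(WR.T@T)[:, :2].T.round(3).tolist(),'F',np.round(s['contact_force'],1),'gap',round(s['finger_gap'],3))
    return s,T
E
python3 -c "
from h import *
st()"
```

```text
t 1.825 winder mm [ -1.9 -35.7 261. ] yaw -22.4 Toolx/y in winder [[1.0, 0.005, -0.001], [0.005, -1.0, -0.0]] F [-0.7 -0.3 -0. ] gap 0.006
```

Call:
play_rows --pt "255 3 -20 0 0.005" --pt "255 7 -42 0 0.005" --pt "255 7 -42 35 0.005" --pt "255 7 -42 70 0.005" --pt "255 7 -42 100 0.005" --pt "255 7 -42 109 0.005" --pt "255 7 -42 109 0.005"

```text
clock: 2.7
eef_pos: [0.5152, 0.041, 0.1524]
tool_rot: [3.078, -0.628, -0.001]
contact_force: [0.5, 0.3, 0.3]
finger_gap: 0.003
grasp_force: 0.0
```

```bash
python3 -c "
from h import *
st(); s=cap('scene'); cv2.imwrite('pics/a.png',cv2.resize(s['frame'][100:260,150:310,::-1],None,fx=3.6,fy=3.6))"
```

```text
t 2.7 winder mm [  5.5   2.8 152.4] yaw -23.05 Toolx/y in winder [[1.0, -0.006, -0.001], [-0.006, -1.0, 0.0]] F [0.5 0.3 0.3] gap 0.003
```

View pics/a.png

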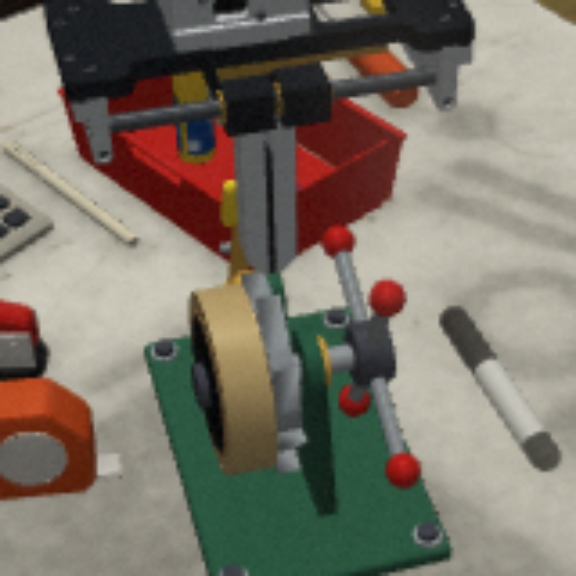

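Shut fingers stand in front of the pad, above the wheel, with the pad's left edge at (230,200) in the crop. Pushing now.

Call:
play_rows --pt "255 8 -5 0 0" --pt "255 16 -5 0 0" --pt "255 23 -5 0 0" --pt "255 30 -5 0 0" --pt "255 37 -5 0 0" --pt "255 44 -5 0 0" --pt "255 51 -5 0 0" --pt "255 58 -5 0 0" --pt "255 65 -5 0 0" --pt "255 72 -5 0 0" --pt "255 78 -5 0 0" --pt "255 83 -5 0 0"

```text
clock: 4.25
eef_pos: [0.5942, 0.0138, 0.1524]
tool_rot: [-3.079, 0.626, 0.0]
contact_force: [0.5, 0.2, -0.2]
finger_gap: 0.002
grasp_force: 0.0
```

Call:
play_rows --pt "255 2 0 0 0" --pt "255 2 0 0 0" --pt "255 -15 0 0 0" --pt "255 -35 0 -5 0" --pt "255 -60 0 -30 0" --pt "255 -90 20 -40 0"

```text
clock: 5.0
eef_pos: [0.5036, 0.0313, 0.194]
tool_rot: [-3.079, 0.623, -0.004]
contact_force: [-0.6, 0.3, 0.8]
finger_gap: 0.005
grasp_force: 0.0
```

```bash
python3 -c "
from h import *
st(); s=cap('scene'); cv2.imwrite('pics/b.png',cv2.resize(s['frame'][100:260,150:310,::-1],None,fx=3.6,fy=3.6))
for e in (-20,27):
  e=np.radians(e); print(proj(s,(O+WR@np.array([.078+.098*np.sin(e),.006,.071+.098*np.cos(e)]))))
print(blobs(s,(22,140,120),(34,255,255)))"
```

```text
t 5.0 winder mm [ -1.4 -10.6 194. ] yaw -22.89 Toolx/y in winder [[1.0, -0.003, 0.003], [-0.003, -1.0, -0.001]] F [-0.6  0.3  0.8] gap 0.005
[[215.92325891 153.96768355]]
[[206.60713593 132.07130333]]
[(164, [10.1, 43.6]), (43, [253.5, 96.8]), (25, [202.6, 113.9]), (188, [207.9, 132.1]), (954, [83.0, 242.7])]
```

View pics/b.png

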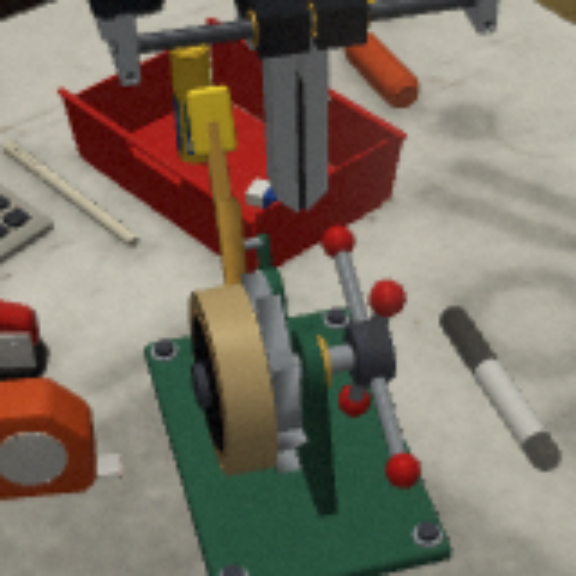

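The pawl rests thrown back: the pad is at (208,132), as predicted. The balls haven't moved. Now to behind the top ball.

Call:
play_rows --pt "255 -25 16 0 0" --pt "255 -50 32 0 0" --pt "255 -57 36 0 0" --pt "255 -57 36 25 0" --pt "255 -57 36 48 0" --pt "255 -57 36 56 0" --pt "255 -57 36 56 0"

```text
clock: 5.92
eef_pos: [0.4368, 0.0199, 0.1362]
tool_rot: [-3.079, 0.626, 0.001]
contact_force: [-0.9, 0.0, 0.6]
finger_gap: 0.005
grasp_force: 0.0
```

```bash
cat > w.py <<'E'
from h import *
st(); s=cap('scene')
b=[x for x in blobs(s,(0,150,80),(6,255,255),8)+blobs(s,(174,150,80),(180,255,255),8) if 225<x[1][0]<290 and 150<x[1][1]<250]; print(b)
# arm angles by casting rays onto the star plane y=-47
n=WR[:,1]; p0=O+WR@np.array([0,-.047,.085])
for A,uv in b:
    o,d=ray(s,uv); P=o+d*(np.dot(p0-o,n)/np.dot(d,n)); q=WR.T@(P-p0)*1000
    print(uv,q.round(1),'lean',np.degrees(np.arctan2(q[0],q[2])).round(1),'r',np.hypot(q[0],q[2]).round(1))
E
python3 w.py
```

```text
t 5.925 winder mm [-58.6 -46.9 136.2] yaw -22.98 Toolx/y in winder [[1.0, -0.005, -0.001], [-0.005, -1.0, 0.0]] F [-0.9  0.   0.6] gap 0.005
[(113, [239.0, 152.7]), (11, [225.8, 157.4]), (130, [236.3, 166.6]), (39, [247.5, 211.4]), (67, [261.3, 230.0])]
[239.0, 152.7] [81.4  0.  43. ] lean 62.2 r 92.1
[225.8, 157.4] [194.2  -0.  -53. ] lean 105.3 r 201.3
[236.3, 166.6] [103.   -0.   -8.4] lean 94.7 r 103.4
[247.5, 211.4] [ 20.2   0.  -57.9] lean 160.8 r 61.4
[261.3, 230.0] [-67.4  -0.  -21.7] lean -107.9 r 70.8
```

Call:
play_rows --pt "255 8 0 -1 0" --pt "255 14 0 -1 0" --pt "255 20 0 -1 0" --pt "255 26 0 -1 0" --pt "255 32 0 -1 0" --pt "255 38 0 -1 0" --pt "255 44 0 -1 0" --pt "255 50 0 -1 0" --pt "255 55 0 -1 0" --pt "255 59 0 -1 0" --pt "255 62 0 -1 0" --pt "255 62 0 -1 0"

```text
clock: 7.48
eef_pos: [0.4938, -0.0045, 0.1372]
tool_rot: [3.078, -0.626, -0.0]
contact_force: [-0.9, 0.2, -0.4]
finger_gap: 0.005
grasp_force: 0.5
```

```bash
python3 w.py; python3 -c "
from h import *
s=cap('scene'); cv2.imwrite('pics/c.png',cv2.resize(s['frame'][100:260,150:310,::-1],None,fx=3.6,fy=3.6))"
```

```text
t 7.475 winder mm [  3.4 -47.4 137.2] yaw -22.99 Toolx/y in winder [[1.0, -0.005, -0.0], [-0.005, -1.0, 0.0]] F [-0.9  0.2 -0.4] gap 0.005
[(724, [230.2, 152.7]), (39, [242.7, 184.3]), (73, [262.6, 211.5]), (52, [255.0, 228.8])]
[230.2, 152.7] [152.1  -0.   -8.9] lean 93.4 r 152.4
[242.7, 184.3] [ 55.2  -0.  -16. ] lean 106.2 r 57.4
[262.6, 211.5] [-70.3  -0.   27.7] lean -68.5 r 75.6
[255.0, 228.8] [-30.7  -0.  -56. ] lean -151.3 r 63.9
```

View pics/c.png

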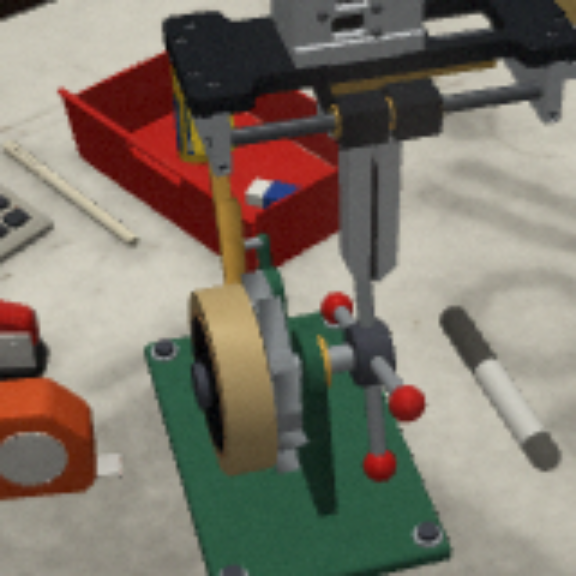

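The wheel has turned about 40°; the ball is resting against the finger. About 5 mm more is needed.

Call:
play_rows --pt "255 2 0 0 0" --pt "255 4 0 0 0" --pt "255 5 0 0 0" --pt "255 5 0 0 0" --pt "255 5 0 0 0"

```text
clock: 8.2
eef_pos: [0.4984, -0.0064, 0.1375]
tool_rot: [3.079, -0.626, 0.0]
contact_force: [-0.9, -0.2, -0.7]
finger_gap: 0.003
grasp_force: 0.8
```

Call:
play_rows --pt "255 -6 0 0 0" --pt "255 -20 0 0 0" --pt "255 -24 0 -30 0" --pt "255 -24 0 -60 0" --pt "255 -24 0 -80 0" --pt "255 -24 0 -80 0"

```text
clock: 8.95
eef_pos: [0.4773, 0.003, 0.2196]
tool_rot: [-3.079, 0.626, -0.008]
contact_force: [0.8, -0.4, -0.6]
finger_gap: 0.002
grasp_force: 0.0
```

```bash
python3 w.py; python3 - <<'E'
from h import *
c=cap('top'); print([x for x in blobs(c,(0,150,80),(6,255,255),8) if 220<x[1][0]<275 and 140<x[1][1]<215])
for lab,d in (('start',0),('40',40),('45',45),('50',50)):
    print(lab,[proj(c,O+WR@np.array([.066*np.sin(t),-.047,.085+.066*np.cos(t)])).round(1).tolist() for t in np.radians([-112+d,-22.5+d,67.5+d])])
E
```

```text
t 8.95 winder mm [-14.7 -46.8 219.6] yaw -22.97 Toolx/y in winder [[1.0, -0.005, 0.005], [-0.005, -1.0, -0.001]] F [ 0.8 -0.4 -0.6] gap 0.002
[(11, [228.5, 155.7]), (34, [242.6, 186.7]), (74, [262.2, 208.7]), (49, [255.8, 229.9])]
[228.5, 155.7] [168.1   0.  -28.8] lean 99.7 r 170.5
[242.6, 186.7] [ 55.9   0.  -22.9] lean 112.3 r 60.4
[262.2, 208.7] [-67.7   0.   31.9] lean -64.8 r 74.8
[255.8, 229.9] [-35.7  -0.  -53.9] lean -146.4 r 64.7
[(18, [238.2, 206.2])]
start [[[238.3, 205.3]], [[243.3, 191.2]], [[256.0, 158.8]]]
40 [[[237.8, 206.0]], [[250.2, 173.2]], [[255.6, 160.2]]]
45 [[[238.0, 205.3]], [[251.1, 171.1]], [[255.3, 161.2]]]
50 [[[238.4, 204.4]], [[251.8, 169.2]], [[254.9, 162.3]]]
```

The wheel is about 44–45° back. Next I go round behind the pad.

Call:
play_rows --pt "255 40 -20 0 0" --pt "255 85 -40 0 0" --pt "255 130 -53 0 0" --pt "255 165 -53 0 0" --pt "255 175 -53 0 0" --pt "255 175 -53 25 0" --pt "255 175 -53 50 0" --pt "255 175 -53 66 0" --pt "255 175 -53 70 0" --pt "255 175 -53 70 0"

```text
clock: 10.3
eef_pos: [0.6581, -0.0165, 0.1478]
tool_rot: [-3.079, 0.626, -0.001]
contact_force: [0.2, -1.0, -0.2]
finger_gap: 0.004
grasp_force: 0.0
```

```bash
python3 w.py; python3 - <<'E'
from h import *
s=cap('scene')
for d in (0,40,45,50): print(d,[proj(s,O+WR@np.array([.066*np.sin(t),-.047,.085+.066*np.cos(t)])).round(1).tolist()[0] for t in np.radians([-112.3+d,-22.3+d,67.7+d,157.7+d])])
E
```

```text
t 10.3 winder mm [159.5   5.  147.8] yaw -22.98 Toolx/y in winder [[1.0, -0.005, 0.0], [-0.005, -1.0, -0.0]] F [ 0.2 -1.  -0.2] gap 0.004
[(36, [242.6, 186.9]), (74, [262.2, 208.8]), (58, [255.8, 230.3])]
[242.6, 186.9] [ 55.9  -0.  -23.5] lean 112.8 r 60.6
[262.2, 208.8] [-67.7   0.   31.7] lean -64.9 r 74.7
[255.8, 230.3] [-35.8  -0.  -54.9] lean -146.9 r 65.6
0 [[260.2, 228.8], [255.3, 180.2], [241.9, 166.3], [246.8, 210.9]]
40 [[261.2, 211.7], [248.0, 163.8], [241.6, 183.4], [253.3, 227.4]]
45 [[260.9, 208.7], [247.2, 162.9], [241.9, 186.1], [254.2, 228.6]]
50 [[260.6, 205.6], [246.4, 162.2], [242.3, 188.8], [255.0, 229.7]]
```

The wheel matches about 45°. I'll tip the pawl forward.

Call:
play_rows --pt "255 -10 0 0 0" --pt "255 -18 0 0 0" --pt "255 -25 0 0 0" --pt "255 -32 0 0 0" --pt "255 -38 0 0 0" --pt "255 -44 0 0 0" --pt "255 -50 0 0 0" --pt "255 -55 0 0 0" --pt "255 -60 0 0 0" --pt "255 -64 0 0 0" --pt "255 -68 0 0 0" --pt "255 -72 0 0 0"

```text
clock: 11.9
eef_pos: [0.5916, 0.0116, 0.1475]
tool_rot: [3.079, -0.626, 0.0]
contact_force: [0.1, 0.7, -0.7]
finger_gap: 0.006
grasp_force: 0.0
```

Call:
play_rows --pt "255 0 0 0 0" --pt "255 0 0 0 0" --pt "255 10 0 0 0" --pt "255 35 0 0 0" --pt "255 45 0 -35 0" --pt "255 45 0 -75 0" --pt "255 40 30 -80 0" --pt "255 40 60 -80 0" --pt "255 40 60 -80 0"

```text
clock: 13.02
eef_pos: [0.6054, -0.0612, 0.2277]
tool_rot: [3.077, -0.63, 0.001]
contact_force: [-0.2, -0.5, -0.0]
finger_gap: 0.006
grasp_force: 0.0
```

```bash
python3 w.py; python3 -c "
from h import *
s=cap('scene'); cv2.imwrite('pics/d.png',cv2.resize(s['frame'][100:260,150:310,::-1],None,fx=3.6,fy=3.6))
print(blobs(s,(22,140,120),(34,255,255)), blobs(cap('top'),(22,140,120),(34,255,255)))"
```

```text
t 13.025 winder mm [128.2 -56.6 227.7] yaw -23.15 Toolx/y in winder [[1.0, -0.008, 0.001], [-0.008, -1.0, 0.0]] F [-0.2 -0.5 -0. ] gap 0.006
[(36, [242.6, 186.9]), (72, [262.2, 208.9]), (56, [255.8, 230.2])]
[242.6, 186.9] [ 55.9  -0.  -23.5] lean 112.8 r 60.6
[262.2, 208.9] [-67.7   0.   31.5] lean -65.1 r 74.6
[255.8, 230.2] [-35.8   0.  -54.7] lean -146.8 r 65.4
[(205, [10.2, 43.6]), (147, [251.9, 94.8]), (55, [201.9, 112.5]), (16, [201.9, 122.2]), (105, [217.4, 153.9]), (1011, [83.9, 243.8])] [(252, [359.3, 33.1]), (571, [133.4, 141.5])]
```

View pics/d.png

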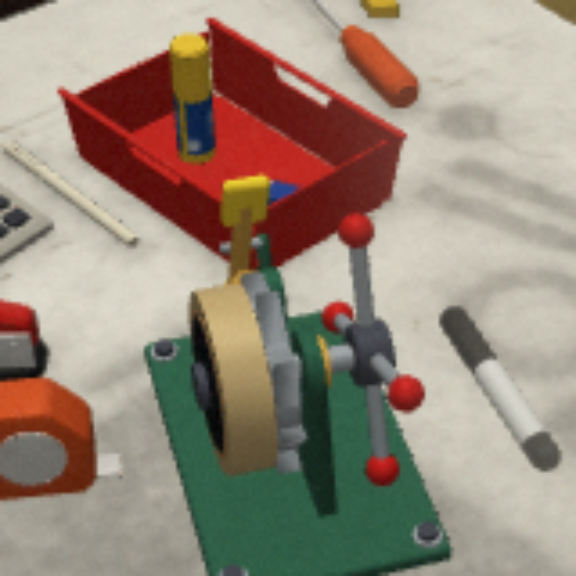

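The pawl looks home: the pad in the crop is at (245,198). I'll check it against the first picture.

```bash
python3 - <<'E'
from h import *
s=cap('scene'); a=cv2.imread('pics/scene0.png').astype(int); b=s['frame'][:,:,::-1].astype(int)
def cen(i):
    m=((i[:,:,1]-i[:,:,0])>90)&((i[:,:,2]-i[:,:,0])>110); m[:140]=0;m[178:]=0;m[:,:205]=0;m[:,235:]=0
    # top part only
    v,u=np.nonzero(m); return len(u),u.mean().round(2),v.mean().round(2),v.min(),v.max(),u.min(),u.max()
print(cen(a),cen(b))
print('mean abs diff pad region',abs(a-b)[148:175,208:228].mean())
for p in (0,.05,.08,.15,.3):
    e=np.radians(-20)+p; print(p,proj(s,O+WR@np.array([.078+.098*np.sin(e),.006,.071+.098*np.cos(e)])).round(2))
E
```

```text
(36, np.float64(217.83), np.float64(150.5), np.int64(149), np.int64(152), np.int64(212), np.int64(224)) (42, np.float64(217.86), np.float64(150.74), np.int64(149), np.int64(153), np.int64(212), np.int64(224))
mean abs diff pad region 9.809876543209876
0 [[215.92 153.97]]
0.05 [[215.29 151.76]]
0.08 [[214.91 150.48]]
0.15 [[214.03 147.63]]
0.3 [[212.17 142.23]]
```

The pad is within 0.3 px of where it started, so it is home to about 0.01 rad. Handing in.

```bash
python3 -c "
from cell import manip
print(manip.finish_job())"
```

```text
the job is handed in; nothing more can be done
None
```

The winder is let back one notch (the camera shows about 45°), the pawl is fully home, the arm is clear, and the job was handed in at about 13 s; no verdict came back.

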